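# Carry a loaded sample pan on a forked lifter to the moisture balance

## Robot

A 7-joint arm with a two-finger parallel gripper is mounted at the origin on a cart in front of the work surface, level with it; the furniture and walls round the work are solid. World frame = base frame: x ahead of the robot, y to its left, z up, the work surface at z = 0. Lengths are in m, angles in rad, forces in N, time in s.
With the tool pointing down it reaches from about 0.425 to 0.875 m from the base axis. Payload 8.4 kg.
Tool frame: the origin (TCP) lies at the very end of the fingers, on their centre line; the grasp point (between the pads) lies 19 mm behind it; z points along the fingers, y is the line along which they close (so a half turn about z gives the same grasp; the last joint's range is limited). The gripper opens to 85 mm and grips with 20 to 120 N. Pads are 22 mm wide; open, the fingers measure 114 mm over their backs; the gripper's body (76 mm by 85 mm) begins 54 mm behind the grasp point. The pads swing forward as they close: fully open they stand 13 mm farther back than shut.
Start: joints at [-1.3, 0.333, 0.04, 1.465, -0.013, 1.343, -0.059], TCP at [0.235, 0.606, 0.231] pointing down, gripper open.
Joint ranges: [-2.58, 2.58], [-0.38, 2.09], [-1.3, 1.39], [0.25, 2.4], [-1.5, 4.64], [0.08, 2.09], [-2.65, 2.65]. Speed limits (rad/s): [2.22, 2.22, 2.79, 2.79, 3.14, 3.14, 3.14].

## Interface

Orientations are given as a rotation vector (axis times angle).
In Python, from bench import sense, get_image, camera_info, hand_in gives the robot as it stands. The module is installed in compiled form; this text tells all that it offers.
- The arm moves only by the tool drive_tool, never from a script. Its argument "moves" is one flat list of numbers, 5 for each row, row after row: the opening, from 0 (shut) to 1 (fully open), then the shift along the world's x, y, z in m, then the turn about the world's z in degrees. In form: [fingers, tx, ty, tz, roll, fingers, tx, ty, tz, roll, ...]. A call has 1 to 8 rows; each row shifts and turns the commanded pose from where the row before left it; what a row does not reach is not made up. A row lasts 1/12 s, in which the tool goes at most 41.7 mm and 7.16 degrees, less where a joint would pass 70% of its speed; a pose out of reach is approached as far as the arm can. A call with a gripper value outside its range is refused whole. The fingers move at their own pace and stop on an object; the grip force is fixed at half the most. Time passes only in rows, so rows that do not move let the fingers close. It gives the time, the measured TCP pose, the force, the opening and the grip force at its end, in the units of the state.
- sense(): the state, without advancing time (a new reading comes with each control period).
- get_image(name): name is "side" or "top" or "wrist"; returns (picture, depth): 400x640x3 uint8, blue, green, red; 400x640 float32, m along the optical axis (not along the pixel's ray), 0 where there is no reading.
- camera_info(name): a dict with "camera_matrix" (3x3 intrinsics, pixels), "R" (3x3) and "t" (3): a world point X has camera coordinates R X + t; the wrist camera has in their place "hand_eye" (4x4, takes a point from camera to tool coordinates, whose origin is the TCP and whose axes are the flange's). Camera axes: x right, y down, z forward; pixel columns grow to the right and rows downward; lengths in m; the calibration is good to about 2 mm. A picture is of the moment at which its call begins: read the wrist's pose just before it. camera_info takes no time and is no camera call.
- hand_in(): hands the job in; it is judged then, once.
The state is a dict: "time_s": time; "joint_positions": joint angles; "dq": joint speeds; "joint_efforts": joint torques, N m; "position": TCP position; "ee_rot": TCP orientation; "contact_force": force on the tool from outside, world axes, zero at the start; "moment": the same for the moment, N m; "grip_width": opening from 0.0 (shut) to 1.0 (fully open); "grasp_force": force on a finger pad.
Only numpy, scipy, OpenCV 4.12 (cv2) and the standard library are available. Lean on these libraries where they do the work, as an engineer would, in place of code of your own. Each camera call takes 0.05 s, during which the arm holds its last target. There are 200 camera calls.

## Task

Pick up the forked lifter by its handle, slide its prongs under the sample pan, lift the pan with the little core sample standing in it off the pan stand, and carry it level, balanced on the prongs, to the moisture balance, leaving it centred on the balance's support post with the core still standing in the pan. Then draw the lifter out and stand it upright on the bench again, clear of everything. Move the pan only with the lifter: the gripper must not touch the pan or the core, the pan must never tip, and the three loose bottles round the stand must stay where they are.

Things in the scene. Friction and masses are not known exactly. Their poses are not given: they have to be found in the camera images.
- lifter: Loose fork lifter, about 150 g, balanced near mid-handle, standing level on fork plate and rear foot. Origin on its underside below mid-handle; x to the prong tips, z up (mm): plate z 0-4, x 44-134, 60 wide; slot 38 wide, open at the tips, back to x 74; prongs 11 wide; black bar handle 14 wide, z 50-68, x -46 to 49; riser x 44-49, 24 wide; rear leg 12 wide and foot 44 wide, x -47 to -33.
- lifter_grip (a point): Point at the middle of the lifter's handle bar, 59 mm above the lifter's underside; axes as the lifter's.
- lifter_seat (a point): Point on the top face level of the lifter's fork (4 mm above its underside), in the middle of the slot, 100 mm ahead of the handle's middle: the pan's centre should ride here. A post of 26 mm diameter centred here stands clear: 6 mm of slack each side and 13 mm to the slot's closed end.
- pan: Round shallow aluminium sample pan, loose, about 35 g (mm): flat underside 68 diameter, 72 across the rim, 9 tall, floor 3 thick, wall 2. Origin: centre of its underside, z up. It starts on the head of the pan stand, centred within about 2 mm.
- core: Small loose grey stone core sample, an upright cylinder 16 mm in diameter and 26 mm tall, about 25 g, standing near the middle of the pan. Origin: centre of its underside, z along its axis.
- pan_stand: Fixed pan stand (mm): round dark foot 76 diameter, 10 tall; column 14 diameter; flat head 26 diameter, 6 thick, its top 65 above the bench. Origin: centre of its underside; x points to its back. Approach it from its front (-x), moving along +x, between the two dropper bottles at its sides.
- stand_top (a point): Centre of the top of the pan stand's head, 65 mm above the bench.
- balance: Fixed white moisture balance. Origin at bench level under its support post; x to its back. Housing (mm): x -90 (front, small display) to 60, 112 wide, top 30 high. Post: column 14 diameter, flat head 26 diameter, 6 thick, top 75 high. Grey draught shield 85 high on three sides: inner faces x = 49 and y = +-47, side walls from x = -20; open to the front (-x), from where the fork must enter.
- balance_top (a point): Centre of the top of the balance's support post, 75 mm above the bench.
- dropper_a: Loose brown dropper bottle, 29 mm diameter, 78 mm tall, standing to the left (+y) of the pan stand, beside the way in; origin at the centre of its underside.
- dropper_b: Loose blue and red dropper bottle, 31 mm diameter, 78 mm tall, standing to the right (-y) of the pan stand, beside the way in; origin at the centre of its underside.
- small_bottle: Loose small yellow bottle, 25 mm diameter, 50 mm tall, standing close behind the pan stand; origin at the centre of its underside.
Things that resemble listed ones, but are neither listed nor needed, are in the scene too. Leave any green look-alike of the small_bottle alone.

How it is judged:
By the outcome, as a careful person would: the job done as asked, in the order asked, and still so for the second after the job is handed in, with the robot touching nothing.
It also fails if it takes over 69 s, if anything falls off the work surface, if the arm or the gripper's body presses on something with over 40 N, if the wrist force passes 120 N, or if a joint passes its speed limit or range.

## Working session

There is one attempt and no reset: what is moved stays moved. The work goes in short steps, Python scripts to look and compute and a tool call to move; the robot and the scene stay as the last step left them, time stands still between calls to the robot, and variables do not carry over. Pictures are saved under pics/ and viewed, at most 10 in all, crops included, and the job is handed in when it is done.

Besides the shell and the picture viewer there is one more tool, called after "Request:" in YAML: its name, and indented under it one key for each argument. drive_tool: Moves the arm, as the interface text tells. Its arguments: {"type":"object","properties":{"moves":{"type":"array","items":{"type":"number"}}},"required":["moves"]}

```bash
mkdir -p pics; cat > h.py <<'E'
import numpy as np,cv2
from bench import *
def snap(n,f=None):
    im,d=get_image(n); 
    if f: cv2.imwrite('pics/'+f+'.png',im)
    np.savez('/tmp/'+n+'.npz',im=im,d=d); return im,d
def cloud(n,d):
    c=camera_info(n);K=c['camera_matrix'];v,u=np.mgrid[:400,:640]
    P=np.stack([(u-K[0,2])/K[0,0]*d,(v-K[1,2])/K[1,1]*d,d],-1)
    return (P-np.array(c['t']))@np.array(c['R'])
E
python3 - <<'E'
from h import *
for n in('top','side'):
    snap(n,n)
    c=camera_info(n);print(n,c['camera_matrix'],-np.array(c['R']).T@c['t'])
print(camera_info('wrist'));s=sense();print(s)
E
```

```text
top [[464.85271801   0.         325.91916153]
 [  0.         464.85271801 202.01660025]
 [  0.           0.           1.        ]] [0.41401468 0.32896213 0.99904214]
side [[448.1172273    0.         324.05775589]
 [  0.         448.1172273  198.6197287 ]
 [  0.           0.           1.        ]] [0.41516483 1.01624491 0.56026097]
{'camera_matrix': array([[277.45178745,   0.        , 317.55227143],
       [  0.        , 277.45178745, 200.60729988],
       [  0.        ,   0.        ,   1.        ]]), 'hand_eye': array([[ 1.69170967e-04, -9.60536478e-01, -2.78153996e-01,
         7.16721986e-02],
       [ 9.99999985e-01,  1.52676178e-04,  8.09620802e-05,
        -1.71608040e-04],
       [-3.52995423e-05, -2.78154005e-01,  9.60536490e-01,
        -1.42209464e-01],
       [ 0.00000000e+00,  0.00000000e+00,  0.00000000e+00,
         1.00000000e+00]])}
{'time_s': 0.1, 'joint_positions': array([-1.30017018,  0.33383611,  0.03988577,  1.46618805, -0.0134189 ,
        1.34330415, -0.0584781 ]), 'dq': array([-0.00117613,  0.000115  , -0.00106086, -0.0033885 ,  0.00051662,
       -0.0020069 ,  0.00127954]), 'joint_efforts': array([ 5.00869748e-03, -6.60019541e+01,  1.37048610e+00, -4.06464708e+01,
        1.70027814e-02,  9.11760464e-03,  1.66075904e-05]), 'position': array([0.23481861, 0.60565525, 0.2305105 ]), 'ee_rot': array([-5.77597151e-01, -3.08784736e+00,  2.28927512e-03]), 'contact_force': array([ 0.72354226,  0.08394142, -0.27902309]), 'moment': array([-0.00702581, -0.02964661, -0.01182318]), 'grasp_force': 0.0, 'grip_width': 1.0036394896114302}
```

View pics/top.png

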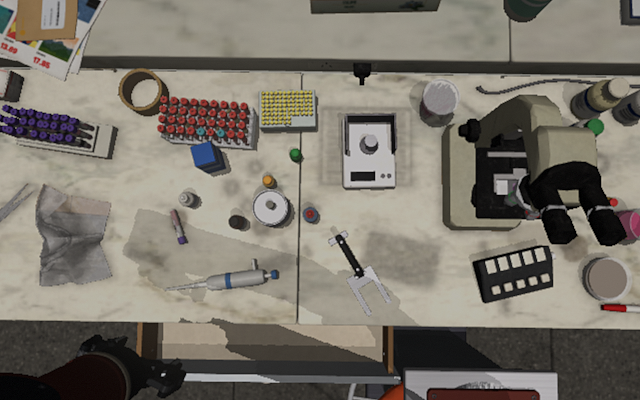

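View pics/side.png

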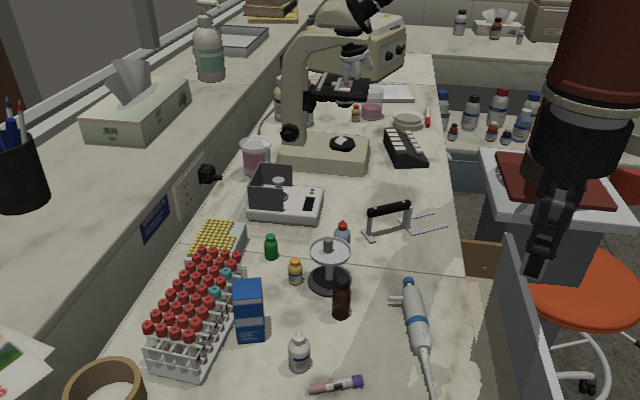

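Top view: pan on its stand at (271,207) with the core; brown dropper (238,222), blue/red dropper (311,214) and yellow bottle (268,181) around it. The green look-alike is at (295,155). The balance is at (368,145), front facing down the image. The lifter's black handle runs (342,240)→(358,275), with its prongs pointing to (378,300). 

Candidates to confuse with the lifter: the pipette (225,280) and the black rack (512,275). Neither has a fork, so I choose (350,257). Next I measure from the depth cloud and make one close crop.

```bash
python3 - <<'E'
from h import *
z=np.load('/tmp/top.npz');im,d=z['im'],z['d'];P=cloud('top',d)
cv2.imwrite('pics/crop.png',cv2.resize(im[110:330,190:430],None,fx=2.7,fy=2.7,interpolation=cv2.INTER_CUBIC)) 
v,u=np.mgrid[:400,:640]
def reg(name,u0,u1,v0,v1,z0,z1,extra=None):
    m=(u>=u0)&(u<u1)&(v>=v0)&(v<v1)&(P[...,2]>z0)&(P[...,2]<z1)&(d>0)
    if extra is not None:m&=extra
    p=P[m]; 
    if len(p)<3: print(name,'few');return
    (c,s,a)=cv2.minAreaRect((p[:,:2]*1000).astype(np.float32)); cc=cv2.minEnclosingCircle((p[:,:2]*1000).astype(np.float32))
    print(name,len(p),'mean',p.mean(0).round(4),'rect',np.round(c,1),np.round(s,1),round(a,1),'circ',np.round(cc[0],1),round(cc[1],1),'z',np.percentile(p[:,2],[5,50,95]).round(4))
    return p
print('bench z',np.median(P[230:300,300:325,2]))
h=reg('handle',330,372,225,290,.055,.08)
if h is not None:
    q=h[:,:2]-h[:,:2].mean(0);w,V=np.linalg.eigh(q.T@q);ax=V[:,1];print('axis deg',np.degrees(np.arctan2(ax[1],ax[0])),'ext',(q@ax).min(),(q@ax).max())
reg('fork',345,410,255,330,.0015,.012,im.min(-1)>120)
reg('pan rim',245,300,180,235,.060,.082)
reg('core',245,300,180,235,.085,.12)
reg('foot',240,300,180,240,.005,.02)
reg('brown',222,250,208,236,.05,.1)
reg('blue',298,325,200,230,.05,.1)
reg('yellow',256,282,168,192,.035,.065)
reg('post',355,385,125,165,.065,.085)
reg('shield',335,405,105,165,.078,.1)
reg('housing',335,405,105,200,.02,.04)
E
```

```text
bench z -0.0016653999898115846
handle 340 mean [0.3873 0.283  0.0661] rect [389.3 281.8] [93.3 21.7] 28.0 circ [389.5 281.1] 47.2 z [0.0622 0.0663 0.0694]
axis deg -148.5161960403004 ext -0.048016665485889565 0.045969994106521854
fork 661 mean [0.3163 0.2363 0.0034] rect [316.1 219.6] [146.4 135.7] 0.9 circ [316.1 216.1] 94.0 z [0.0016 0.0031 0.0058]
pan rim 933 mean [0.4826 0.4444 0.0679] rect [482.5 444.1] [70.4 68.9] 0.9 circ [482.6 443.8] 35.7 z [0.0643 0.0674 0.0737]
core 55 mean [0.4865 0.4416 0.0919] rect [486.5 441.7] [14.4 14.6] 27.9 circ [486.8 442. ] 7.9 z [0.0888 0.0919 0.0946]
foot 112 mean [0.4723 0.4346 0.0081] rect [474.5 451.9] [ 75.3 124.1] 51.9 circ [489.1 469.2] 62.8 z [0.0053 0.0068 0.0165]
brown 160 mean [0.4524 0.512  0.0671] rect [452.3 513.1] [24.7 27.3] 64.7 circ [453.  514.7] 14.5 z [0.0517 0.0724 0.0789]
blue 147 mean [0.4701 0.3636 0.0593] rect [470.7 363.6] [26.8 26.6] 1.1 circ [470.5 364. ] 14.6 z [0.0504 0.0545 0.0739]
yellow 87 mean [0.5398 0.4523 0.0449] rect [540.1 453. ] [21.4 21.4] 58.1 circ [540.8 452.9] 11.5 z [0.0359 0.047  0.0509]
post 132 mean [0.6201 0.2434 0.0738] rect [620.  243.2] [24.6 24.2] 87.6 circ [620.5 243. ] 13.0 z [0.0705 0.0739 0.0773]
shield 298 mean [0.6501 0.2431 0.0834] rect [637.2 243.7] [ 73.4 102.1] 1.8 circ [636.4 242.8] 61.6 z [0.0789 0.0836 0.0869]
housing 3190 mean [0.597  0.2436 0.0293] rect [604.2 242.5] [147.9 112.3] 1.7 circ [604.6 243.3] 89.7 z [0.0257 0.0291 0.0332]
```

View pics/crop.png

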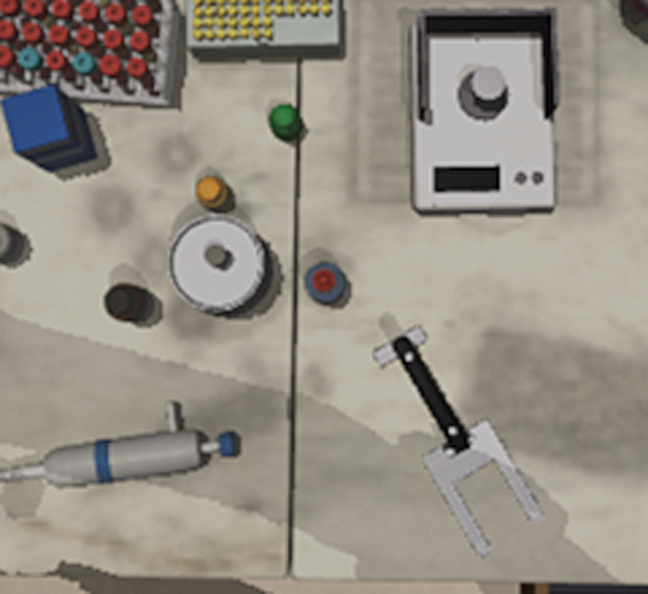

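The crop confirms the choice: a black handle with a T foot at its rear, and a fork pointing toward the robot's lower right. Measured sizes and heights match (handle 93 mm long at z 66, pan z 65–74, post top 74). The first reach goes above the handle.

Request:
drive_tool:
  moves: [1,0.0085,-0.018,-0.003,-7.1,1,0.0085,-0.018,-0.003,-7.1,1,0.0085,-0.018,-0.003,-7.1,1,0.0085,-0.018,-0.003,-7.1,1,0.0085,-0.018,-0.003,-7.1,1,0.0085,-0.018,-0.003,-7.1,1,0.0085,-0.018,-0.003,-7.1,1,0.0085,-0.018,-0.003,-7.1]

```text
time_s: 0.77
position: [0.3031, 0.4609, 0.2068]
ee_rot: [1.984, 2.436, -0.001]
contact_force: [-0.6, 0.3, 0.6]
grip_width: 0.998
grasp_force: 0.0
```

Request:
drive_tool:
  moves: [1,0.0085,-0.018,-0.003,-7.1,1,0.0085,-0.018,-0.003,-7.1,1,0.0085,-0.018,-0.003,-7.1,1,0.0085,-0.018,-0.003,-7.1,1,0.0085,-0.018,-0.003,-7.1,1,0.0085,-0.018,-0.003,-7.1,1,0.0085,-0.018,-0.003,-7.1,1,0.0085,-0.018,-0.003,-7.1]

```text
time_s: 1.43
position: [0.371, 0.3169, 0.1829]
ee_rot: [2.904, 1.199, -0.001]
contact_force: [0.6, 0.6, 0.8]
grip_width: 0.999
grasp_force: 0.0
```

Request:
drive_tool:
  moves: [1,0.0085,-0.018,-0.003,-7.1,1,0.0085,-0.018,-0.003,-7.1,1,0,0,0,0,1,0,0,0,0]

```text
time_s: 1.77
position: [0.3881, 0.2811, 0.1771]
ee_rot: [3.028, 0.838, -0.001]
contact_force: [0.3, 1.1, -0.5]
grip_width: 0.998
grasp_force: 0.0
```

```bash
cat >> h.py <<'E'
from scipy.spatial.transform import Rotation as Ro
def wcloud(f=None):
    s=sense();im,d=snap('wrist',f);c=camera_info('wrist');K=c['camera_matrix'];v,u=np.mgrid[:400,:640]
    P=np.stack([(u-K[0,2])/K[0,0]*d,(v-K[1,2])/K[1,1]*d,d],-1)
    H=c['hand_eye'];P=P@H[:3,:3].T+H[:3,3]
    R=Ro.from_rotvec(s['ee_rot']).as_matrix()
    return im,d,P@R.T+s['position'],s
def yaw(s): 
    R=Ro.from_rotvec(s['ee_rot']).as_matrix();return np.degrees(np.arctan2(R[1,1],R[0,1]))
E
python3 - <<'E'
from h import *
im,d,P,s=wcloud('w1')
print('yaw',yaw(s))
m=(d>0)&(im.max(-1)<70)&(P[...,2]>.055)&(P[...,2]<.08)&(np.hypot(P[...,0]-.388,P[...,1]-.283)<.07)
p=P[m];print(len(p),p.mean(0),np.percentile(p[:,2],[5,50,95]))
c,sz,a=cv2.minAreaRect((p[:,:2]*1000).astype(np.float32));print(c,sz,a)
q=p[:,:2]-p[:,:2].mean(0);w,V=np.linalg.eigh(q.T@q);print(np.degrees(np.arctan2(V[1,1],V[0,1])))
E
```

```text
yaw -59.05545756048787
1270 [0.38919234 0.28322617 0.06679524] [0.06419244 0.06704297 0.06832953]
(388.5210266113281, 283.100830078125) (93.3550796508789, 13.909713745117188) 31.30760383605957
-148.82991680041943
```

View pics/w1.png

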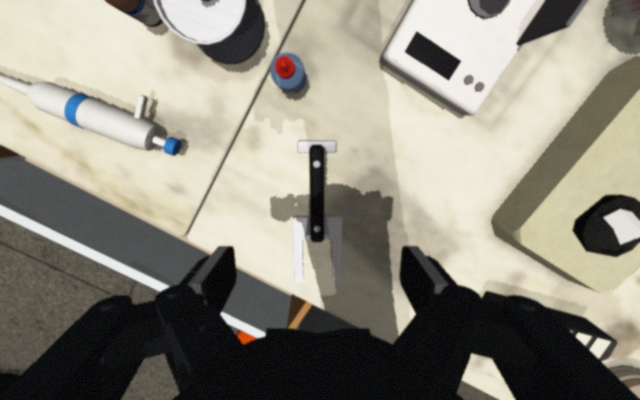

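The handle sits at (317,195) between the fingers and is aligned with the jaws. I go down and grip.

Request:
drive_tool:
  moves: [1,0.001,0.002,-0.03,0,1,0.001,0.001,-0.03,0,1,0,0,-0.03,0,1,0,0,-0.027,0,1,0,0,-0.013,0,1,0,0,-0.007,0,0.3,0,0,0,0,0.0,0,0,0,0]

```text
time_s: 2.48
position: [0.39, 0.2858, 0.0408]
ee_rot: [-3.026, -0.842, -0.0]
contact_force: [0.3, -0.3, 0.4]
grip_width: 0.746
grasp_force: 0.0
```

Request:
drive_tool:
  moves: [0,0,0,0,0,0,0,0,0,0,0,0,0,0,0,0,0,0,0,0]

```text
time_s: 2.82
position: [0.3903, 0.2854, 0.041]
ee_rot: [-3.026, -0.84, -0.002]
contact_force: [-2.1, 3.8, -2.2]
grip_width: 0.152
grasp_force: 62.1
```

Request:
drive_tool:
  moves: [0,0,0,0.006,0,0,0,0,0.014,0,0,0,0,0.02,0,0,0,0,0.02,0,0,0,0,0.02,0,0,0,0,0.015,0,0,0,0,0.005,0,0,0,0,0,3]

```text
time_s: 3.48
position: [0.3905, 0.2856, 0.1419]
ee_rot: [-3.003, -0.917, -0.003]
contact_force: [-0.6, -0.2, -2.2]
grip_width: 0.15
grasp_force: 61.2
```

Request:
drive_tool:
  moves: [0,-0.005,0.006,0,6,0,-0.005,0.006,0,7,0,-0.005,0.006,0,7,0,-0.005,0.006,0,7,0,-0.005,0.006,0,7,0,-0.005,0.006,0,7,0,-0.005,0.006,0,7,0,-0.005,0.006,0,7]

```text
time_s: 4.15
position: [0.3494, 0.3329, 0.1398]
ee_rot: [2.234, 2.209, -0.002]
contact_force: [0.2, -0.4, -1.3]
grip_width: 0.153
grasp_force: 61.1
```

Request:
drive_tool:
  moves: [0,-0.005,0.006,0,7,0,-0.005,0.006,0,7,0,-0.005,0.006,0,7,0,-0.005,0.006,0,7,0,-0.005,0.006,0,7,0,-0.005,0.006,0,7,0,-0.005,0.006,0,7,0,-0.005,0.006,0,7]

```text
time_s: 4.82
position: [0.3094, 0.3809, 0.1397]
ee_rot: [-0.935, -2.999, 0.002]
contact_force: [0.2, 0.6, -1.2]
grip_width: 0.151
grasp_force: 61.1
```

Request:
drive_tool:
  moves: [0,-0.005,0.006,0,7,0,-0.005,0.006,0,7,0,-0.005,0.006,0,7,0,-0.005,0.006,0,7,0,-0.005,0.006,0,7,0,-0.005,0.006,0,6,0,-0.005,0.0,0,1,0,0,0,0,0]

```text
time_s: 5.48
position: [0.2738, 0.4168, 0.1397]
ee_rot: [0.191, -3.135, 0.002]
contact_force: [0.4, -0.5, -1.4]
grip_width: 0.151
grasp_force: 61.1
```

```bash
python3 - <<'E'
from h import *
s=sense();print('yaw',yaw(s)-90,s['position'],s['joint_positions'].round(2))
im,d=snap('top','top2');P=cloud('top',d)
def sel(x0,x1,y0,y1,z0,z1): return P[(d>0)&(P[...,0]>x0)&(P[...,0]<x1)&(P[...,1]>y0)&(P[...,1]<y1)&(P[...,2]>z0)&(P[...,2]<z1)]
p=sel(.30,.44,.36,.50,.09,.115);print('fork',len(p))
c,sz,a=cv2.minAreaRect((p[:,:2]*1000).astype(np.float32));print(c,sz,a,np.percentile(p[:,2],[5,50,95]))
# tilt
A=np.c_[p[:,:2]-p[:,:2].mean(0),np.ones(len(p))];print('plane',np.linalg.lstsq(A,p[:,2],rcond=None)[0])
b=cv2.boxPoints((c,sz,a));print(b.round(1).tolist())
q=sel(.43,.54,.39,.50,.06,.08);c,sz,a=cv2.minAreaRect((q[:,:2]*1000).astype(np.float32));print('pan',c,sz,cv2.minEnclosingCircle((q[:,:2]*1000).astype(np.float32)))
im2,d2=snap('side','side2')
a=cv2.resize(im[130:330,200:440],(640,533));cv2.imwrite('pics/t2.png',a)
cv2.imwrite('pics/s2.png',cv2.resize(im2[170:330,260:500],(780,520)))
E
```

```text
yaw 6.9787751230171295 [0.27376772 0.41679302 0.13974995] [-1.22  0.1   0.15  1.95 -0.02  1.1   0.63]
fork 829
(363.0403747558594, 429.9229736328125) (89.3687973022461, 60.357421875) 6.711492538452148 [0.09971343 0.10233178 0.10505182]
plane [-0.00436149  0.01184643  0.1023555 ]
[[315.1000061035156, 454.70001220703125], [322.20001220703125, 394.70001220703125], [410.8999938964844, 405.20001220703125], [403.8999938964844, 465.1000061035156]]
pan (482.4952087402344, 444.0932922363281) (70.31114196777344, 68.72461700439453) ((482.75384521484375, 443.8331298828125), 35.543296813964844)
```

View pics/s2.png

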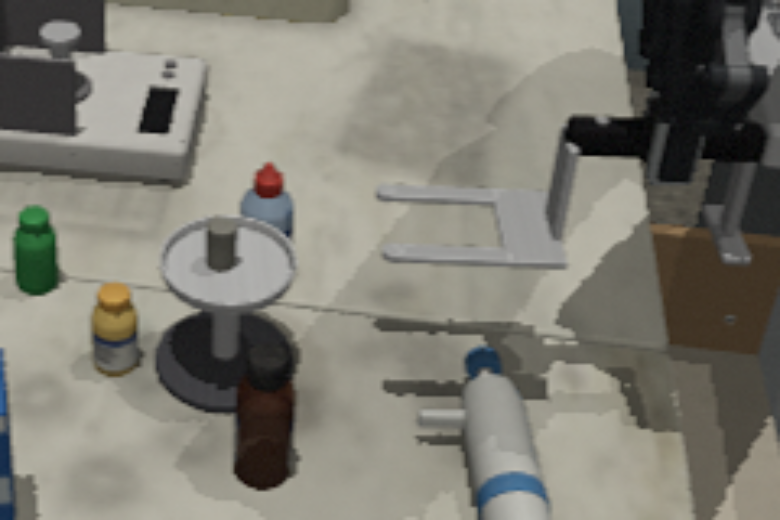

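The fork is held level at side-crop (470,225), heading 6.7°, and the pan is at (228,262). The seat has to go (+108.6, +12.8) mm. I lower the fork first, then advance along that line.

Request:
drive_tool:
  moves: [0,0,0,-0.008,0,0,0,0,-0.015,0,0,0,0,-0.015,0,0,0,0,-0.008,0,0,0.005,0.0006,0,0,0,0.01,0.0012,0,0,0,0.012,0.0014,0,0,0,0.012,0.0014,0,0]

```text
time_s: 6.25
position: [0.316, 0.4222, 0.0952]
ee_rot: [-0.191, 3.135, 0.002]
contact_force: [-0.4, 0.7, -0.6]
grip_width: 0.15
grasp_force: 61.1
```

Request:
drive_tool:
  moves: [0,0.012,0.0014,0,0,0,0.012,0.0014,0,0,0,0.012,0.0014,0,0,0,0.012,0.0014,0,0,0,0.01,0.0012,0,0,0,0.007,0.0008,0,0,0,0.003,0.0004,0,0,0,0,0,0,0]

```text
time_s: 6.92
position: [0.3826, 0.4295, 0.0942]
ee_rot: [-0.191, 3.136, -0.0]
contact_force: [0.3, -0.2, -1.9]
grip_width: 0.154
grasp_force: 61.1
```

```bash
cat > m.py <<'E'
from h import *
s=sense();print('yaw',yaw(s)-90,s['position'],s['contact_force'].round(1))
im,d=snap('top');P=cloud('top',d)
def sel(x0,x1,y0,y1,z0,z1): return P[(d>0)&(P[...,0]>x0)&(P[...,0]<x1)&(P[...,1]>y0)&(P[...,1]<y1)&(P[...,2]>z0)&(P[...,2]<z1)]
def circ(p): return (p[:,:2].min(0)+p[:,:2].max(0))/2*1000,np.ptp(p[:,:2],0)*1000
E
python3 - <<'E'
from m import *
q=sel(.43,.54,.39,.50,.062,.08);print('pan',circ(q))
im2,d2=snap('side');cv2.imwrite('pics/s3.png',cv2.resize(im2[190:310,270:450],(780,520)))
E
```

```text
yaw 6.969807835699427 [0.3825854  0.42952677 0.09417518] [ 0.3 -0.2 -1.9]
pan (array([474.70392254, 444.14743631]), array([85.7889617 , 68.86243599]))
```

View pics/s3.png

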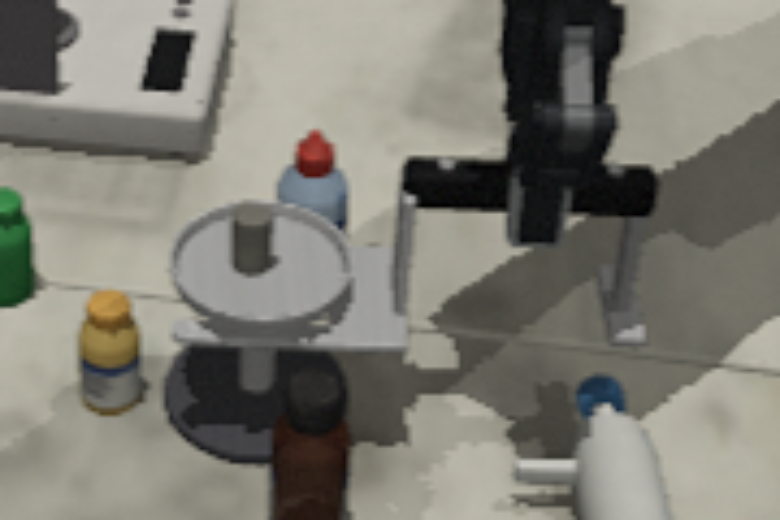

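The prongs straddle the column under the pan and the core is standing. I lift gently.

Request:
drive_tool:
  moves: [0,0,0,0.002,0,0,0,0,0.002,0,0,0,0,0.001,0,0,0,0,0.001,0,0,0,0,0.001,0,0,0,0,0.001,0,0,0,0,0.001,0,0,0,0,0.001,0]

```text
time_s: 7.68
position: [0.3818, 0.4296, 0.1043]
ee_rot: [0.192, -3.136, 0.0]
contact_force: [-0.7, -0.8, -3.1]
grip_width: 0.151
grasp_force: 61.1
```

Request:
drive_tool:
  moves: [0,0,0,0.001,0,0,0,0,0.001,0,0,0,0,0.002,0,0,0,0,0.003,0,0,0,0,0.003,0,0,0,0,0.002,0,0,0,0,0.001,0,0,0,0,0,0]

```text
time_s: 8.35
position: [0.382, 0.4298, 0.1177]
ee_rot: [-0.192, 3.135, 0.001]
contact_force: [-0.0, 0.3, -2.0]
grip_width: 0.151
grasp_force: 61.1
```

```bash
python3 - <<'E'
from m import *
q=sel(.43,.54,.39,.50,.075,.1);print('pan',circ(q),np.percentile(q[:,2],[5,50,95]))
q=q[q[:,0]>.46];A=np.c_[q[:,:2]-q[:,:2].mean(0),np.ones(len(q))];f=q[:,2]<np.median(q[:,2])+.003;print('plane',np.linalg.lstsq(A[f],q[f,2],rcond=None)[0])
q=sel(.46,.51,.42,.47,.104,.13);print('core',circ(q),q[:,2].mean())
im2,d2=snap('side');cv2.imwrite('pics/s4.png',cv2.resize(im2[170:290,270:450],(780,520)))
E
```

```text
yaw 7.013087966877407 [0.38203315 0.42977328 0.11767337] [-0.   0.3 -2. ]
pan (array([474.63664108, 443.92532638]), array([86.27123427, 71.21096369])) [0.07884147 0.08278267 0.08912153]
plane [-0.01383632  0.01091411  0.08296119]
core (array([487.26712652, 441.7019121 ]), array([13.6949268 , 15.32715253])) 0.10886570141634673
```

View pics/s4.png

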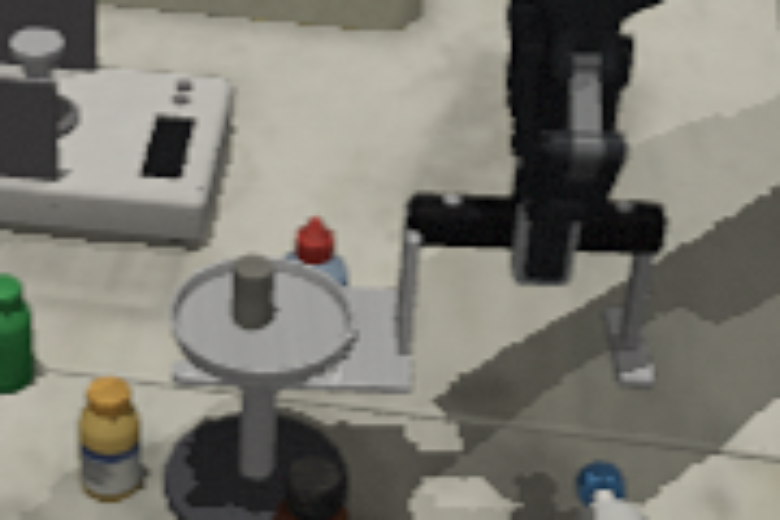

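The pan is level on the prongs with the core standing (252,290), and the stand head is clear below. I raise it, then carry it to a staging point in front of the balance.

Request:
drive_tool:
  moves: [0,0,0,0.002,0,0,0,0,0.004,0,0,0,0,0.005,0,0,0,0,0.005,0,0,0,0,0.004,0,0,0,0,0.0025,0,0,0,0,0.0015,0,0,0.0003,-0.001,0,0]

```text
time_s: 9.12
position: [0.3822, 0.429, 0.1418]
ee_rot: [-0.193, 3.135, 0.001]
contact_force: [-0.2, -0.5, -2.6]
grip_width: 0.148
grasp_force: 61.1
```

Request:
drive_tool:
  moves: [0,0.0006,-0.002,0,0,0,0.0015,-0.005,0,-0.2,0,0.0024,-0.008,0,-0.4,0,0.0033,-0.011,0,-0.4,0,0.0042,-0.014,0,-0.4,0,0.0042,-0.014,0,-0.4,0,0.0042,-0.014,0,-0.4,0,0.0042,-0.014,0,-0.4]

```text
time_s: 9.78
position: [0.4075, 0.3446, 0.1414]
ee_rot: [-0.118, 3.139, -0.0]
contact_force: [-0.6, 0.2, -2.6]
grip_width: 0.154
grasp_force: 61.1
```

Request:
drive_tool:
  moves: [0,0.0042,-0.014,0,-0.4,0,0.0042,-0.014,0,-0.4,0,0.0042,-0.014,0,-0.4,0,0.0042,-0.014,0,-0.4,0,0.004,-0.0135,0,-0.4,0,0.0036,-0.012,0,-0.4,0,0.003,-0.01,0,-0.2,0,0.0024,-0.008,0,-0.1]

```text
time_s: 10.45
position: [0.4371, 0.2459, 0.1414]
ee_rot: [-0.045, 3.141, -0.0]
contact_force: [0.6, -0.4, -2.3]
grip_width: 0.151
grasp_force: 61.1
```

Request:
drive_tool:
  moves: [0,0.0015,-0.005,0,0,0,0.0009,-0.0025,0,0,0,0.0005,-0.001,0,0,0,0,0,0,0,0,0,0,0,0]

```text
time_s: 10.87
position: [0.4393, 0.2392, 0.1413]
ee_rot: [0.048, -3.141, -0.0]
contact_force: [-0.5, 0.5, -2.8]
grip_width: 0.152
grasp_force: 61.1
```

```bash
python3 - <<'E'
from m import *
q=sel(.48,.60,.19,.30,.095,.12);print('pan+plate',circ(q),np.percentile(q[:,2],[5,50,95]))
q=sel(.50,.58,.21,.28,.126,.15);print('core',circ(q),q[:,2].mean())
q=sel(.535,.60,.19,.30,.095,.120)
def fit(q):
    xy=(q[:,:2]*1000).astype(np.float32);h=cv2.convexHull(xy)[:,0]
    A=np.c_[2*h,np.ones(len(h))];s=np.linalg.lstsq(A,(h**2).sum(1),rcond=None)[0];return s[:2],np.sqrt(s[2]+s[:2]@s[:2])
r=q[(q[:,2]>.098)];print(fit(r),(r[:,1].min()+r[:,1].max())*500, r[:,0].max()*1000-36)
q=sel(.585,.65,.22,.27,.068,.082);print('post',circ(q))
for n,a in dict(brown=(.43,.48,.49,.54),blue=(.45,.49,.34,.385)).items():
    q=sel(*a,.05,.1);print(n,circ(q))
q=sel(.51,.57,.43,.48,.035,.065);print('yellow',circ(q))
w=sel(.60,.70,.17,.31,.078,.092);print('shield',w.min(0),w.max(0),circ(w))
cv2.imwrite('pics/t5.png',cv2.resize(im[110:260,270:450],(720,600)))
E
```

```text
yaw 1.7586375582870346 [0.43934517 0.23918917 0.14126732] [-0.5  0.5 -2.8]
pan+plate (array([539.40749623, 244.39766955]), array([73.55238916, 69.40046133])) [0.10372177 0.1071182  0.11303993]
core (array([544.26140256, 241.46006148]), array([14.82457568, 13.74419588])) 0.1324394004909627
(array([547.15606637, 244.09631985]), np.float64(34.53888127809801)) 244.39766955141445 540.1836908105129
post (array([620.10708607, 243.00160893]), array([24.93142972, 24.61006029]))
brown (array([453.23378277, 513.82207487]), array([28.48283926, 25.63509827]))
blue (array([470.71657032, 363.57958246]), array([26.61201001, 26.73801818]))
yellow (array([540.45443196, 454.08523043]), array([21.41016097, 21.0944635 ]))
shield [0.6000429  0.19175822 0.07817432] [0.67385325 0.2945925  0.08879537] (array([636.9480733 , 243.17536219]), array([ 73.81034438, 102.83428547]))
```

View pics/t5.png

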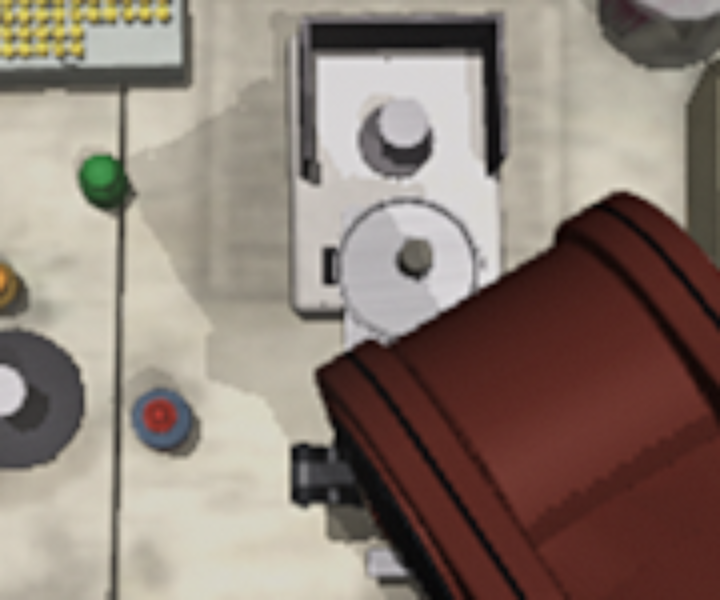

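The pan is level at (408,268) in the crop and the core is standing. The pan centre is at (540.1, 244.1) and the post at (620.1, 243.1), so the shift is (+80, −1) mm. I go in at this height, lower part of the way, then check again.

Request:
drive_tool:
  moves: [0,0.002,0,0,0,0,0.004,-0.0002,0,0,0,0.006,-0.0002,0,0,0,0.008,-0.0002,0,0,0,0.01,-0.0002,0,0,0,0.01,-0.0002,0,0,0,0.01,0,0,0,0,0.01,0,0,0]

```text
time_s: 11.58
position: [0.5009, 0.2375, 0.1412]
ee_rot: [-0.046, 3.141, -0.0]
contact_force: [0.2, -0.4, -1.6]
grip_width: 0.152
grasp_force: 61.1
```

Request:
drive_tool:
  moves: [0,0.008,0,0,0,0,0.006,0,0,0,0,0.0035,0,-0.001,0,0,0.002,0,-0.003,0,0,0.0005,0,-0.005,0,0,0,0,-0.005,0,0,0,0,-0.003,0,0,0,0,-0.001,0]

```text
time_s: 12.25
position: [0.5187, 0.2375, 0.1224]
ee_rot: [0.047, -3.14, 0.001]
contact_force: [0.2, -0.0, -2.9]
grip_width: 0.149
grasp_force: 61.1
```

```bash
python3 - <<'E'
from m import *
q=sel(.55,.66,.20,.29,.08,.103);print('pan',circ(q),q[:,0].max()*1000-36,np.percentile(q[:,2],[5,50,95]))
q=sel(.58,.66,.21,.28,.108,.14);print('core',circ(q),q[:,2].mean())
cv2.imwrite('pics/t6.png',cv2.resize(im[110:230,310:430],(600,600)))
E
```

```text
yaw 1.7274772084510204 [0.51873973 0.23751883 0.12235448] [ 0.2 -0.  -2.9]
pan (array([589.89675489, 276.83654242]), array([54.92847121, 26.31496966])) 581.3609904944196 [0.08160675 0.08471772 0.08805252]Traceback (most recent call last):
  File "<stdin>", line 3, in <module>
  File "m.py", line 5, in circ
    def circ(p): return (p[:,:2].min(0)+p[:,:2].max(0))/2*1000,np.ptp(p[:,:2],0)*1000
                         ~~~~~~~~~~~^^^
    return umr_minimum(a, axis, None, out, keepdims, initial, where)
ValueError: zero-size array to reduction operation minimum which has no identity
```

```bash
python3 - <<'E'
from h import *
im,d=snap('side');P=cloud('side',d);cv2.imwrite('pics/s6.png',cv2.resize(im[140:240,230:370],(770,550),interpolation=cv2.INTER_CUBIC))
E
```

```text
(no output)
```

View pics/s6.png

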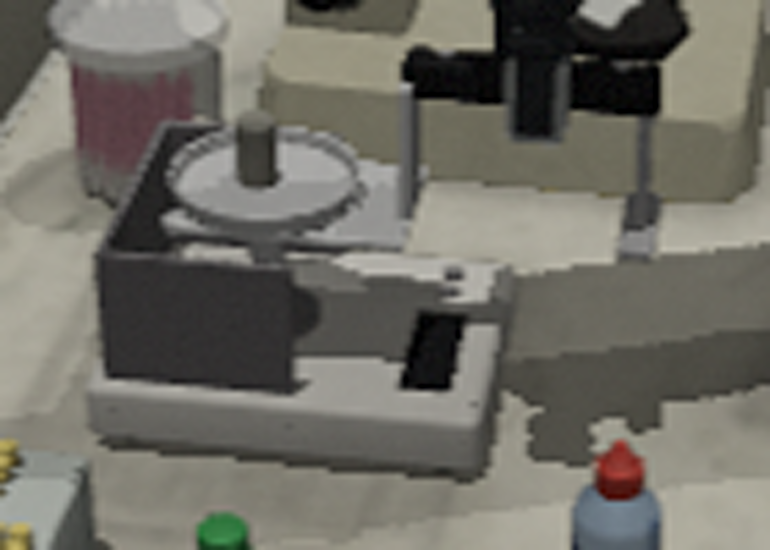

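The pan is above the post inside the shield, level, with the core at (258,150). I lower it gently onto the post.

Request:
drive_tool:
  moves: [0,0.0003,0.0004,-0.002,0,0,0.0003,0.0003,-0.002,0,0,0,0,-0.002,0,0,0,0,-0.001,0,0,0,0,-0.001,0,0,0,0,-0.001,0,0,0,0,-0.001,0,0,0,0,-0.001,0]

```text
time_s: 13.02
position: [0.5202, 0.2383, 0.1122]
ee_rot: [-0.047, 3.141, 0.0]
contact_force: [0.5, -0.1, -1.0]
grip_width: 0.153
grasp_force: 61.1
```

Request:
drive_tool:
  moves: [0,0,0,-0.001,0,0,0,0,-0.001,0,0,0,0,-0.001,0,0,0,0,-0.0015,0,0,0,0,-0.0015,0,0,0,0,-0.001,0,0,0,0,0,0,0,0,0,0,0]

```text
time_s: 13.68
position: [0.5201, 0.2383, 0.1052]
ee_rot: [0.047, -3.141, 0.0]
contact_force: [-0.2, 0.4, -2.0]
grip_width: 0.153
grasp_force: 61.1
```

```bash
python3 - <<'E'
from h import *
print(sense()['position'])
im,d=snap('side');P=cloud('side',d)
p=P[(d>0)&(abs(P[...,0]-.62)<.05)&(abs(P[...,1]-.243)<.045)&(P[...,2]>.076)]
print(len(p));r=p[p[:,2]<.092];print('pan',r.min(0),r.max(0),np.median(r[:,2]));f=r[:,2]<.083;r=r[f];print(np.linalg.lstsq(np.c_[r[:,:2]-r[:,:2].mean(0),np.ones(len(r))],r[:,2],rcond=None)[0])
k=p[p[:,2]>.09];print('core',k.mean(0),k.max(0))
E
```

```text
[0.52010476 0.23833    0.105249  ]
638
pan [0.58649963 0.19806843 0.07608679] [0.66996103 0.28605812 0.09092622] 0.07971029510942684
[ 0.00229121 -0.00331503  0.07937884]
core [0.62406346 0.24343902 0.09972153] [0.63281453 0.24913286 0.1063513 ]
```

The pan floor is at z ≈ 79 mm, so it is seated on the post and level, with the core standing and the fork about 7 mm below it. I draw the lifter out straight back.

Request:
drive_tool:
  moves: [0,-0.003,-0.0001,0,0,0,-0.006,-0.0002,0,0,0,-0.009,-0.0003,0,0,0,-0.012,-0.0004,0,0,0,-0.012,-0.0003,0,0,0,-0.012,-0.0004,0,0,0,-0.012,-0.0003,0,0,0,-0.012,-0.0004,0,0]

```text
time_s: 14.4
position: [0.4408, 0.2359, 0.1054]
ee_rot: [-0.047, 3.141, 0.0]
contact_force: [-1.1, -0.7, -2.0]
grip_width: 0.154
grasp_force: 61.1
```

Request:
drive_tool:
  moves: [0,-0.012,-0.0004,0,0,0,-0.012,-0.0003,0,0,0,-0.012,-0.0004,0,0,0,-0.012,-0.0003,0,0,0,-0.012,-0.0004,0,0,0,-0.008,0,0,-1,0,-0.004,0.002,0,-4,0,0,0.003,0,-7]

```text
time_s: 15.07
position: [0.3686, 0.239, 0.1053]
ee_rot: [-0.284, -3.128, -0.0]
contact_force: [-0.3, -0.2, -1.4]
grip_width: 0.155
grasp_force: 61.2
```

Request:
drive_tool:
  moves: [0,0,0.004,0,-7,0,0,0.004,0,-7,0,0,0.004,0,-7,0,0,0.004,0,-7,0,0,0.004,0,-7,0,0,0.004,0,-7,0,0,0.004,0,-7,0,0,0.003,0,-7]

```text
time_s: 15.73
position: [0.3695, 0.2704, 0.1053]
ee_rot: [-1.725, -2.625, -0.0]
contact_force: [0.6, -0.2, -1.7]
grip_width: 0.15
grasp_force: 61.2
```

Request:
drive_tool:
  moves: [0,0,0,0,-7,0,0,0,0,-7,0,0,0,0,-7,0,0,0,0,-7,0,0,0,0,-7,0,0,0,0,-7,0,0,0,0,-7,0,0,0,0,-3]

```text
time_s: 16.4
position: [0.3695, 0.2701, 0.1053]
ee_rot: [-2.703, -1.601, 0.0]
contact_force: [0.5, 0.4, -1.8]
grip_width: 0.157
grasp_force: 61.2
```

```bash
python3 - <<'E'
from m import *
q=sel(.57,.67,.20,.285,.069,.09);print('pan',circ(q))
q=sel(.59,.66,.21,.28,.095,.14);print('core',circ(q),q[:,2].mean())
q=sel(.28,.37,.13,.27,.055,.08);print('fork z',len(q),np.median(q[:,2]),circ(q))
cv2.imwrite('pics/t7.png',cv2.resize(im[110:330,230:470],(654,600)))
E
```

```text
yaw -118.70323769129156 [0.369549   0.27006829 0.10534687] [ 0.5  0.4 -1.8]
pan (array([628.53443826, 246.11959869]), array([82.91755502, 76.91466857]))
core (array([624.91151603, 240.98811914]), array([14.84540898, 14.08535672])) 0.10268391802850257
  return _methods._mean(a, axis=axis, dtype=dtype,
  ret = ret.dtype.type(ret / rcount)
Traceback (most recent call last):
  File "m.py", line 5, in circ
    def circ(p): return (p[:,:2].min(0)+p[:,:2].max(0))/2*1000,np.ptp(p[:,:2],0)*1000
                         ~~~~~~~~~~~^^^
ValueError: zero-size array to reduction operation minimum which has no identity
```

The core is at (624.9, 241.0), which puts the pan centre within about 1 mm of the post. I set the lifter down until it touches the bench, then release.

Request:
drive_tool:
  moves: [0,0,0,-0.01,0,0,0,0,-0.018,0,0,0,0,-0.016,0,0,0,0,-0.01,0,0,0,0,-0.005,0,0,0,0,-0.003,0,0,0,0,-0.0015,0,0,0,0,-0.0005,0]

```text
time_s: 17.12
position: [0.3704, 0.2703, 0.0415]
ee_rot: [-2.697, -1.612, -0.001]
contact_force: [0.1, 0.1, -1.8]
grip_width: 0.152
grasp_force: 61.2
```

Request:
drive_tool:
  moves: [0,0,0,-0.0005,0,0,0,0,-0.0005,0,0,0,0,0,0]

```text
time_s: 17.37
position: [0.3705, 0.2704, 0.0408]
ee_rot: [-2.697, -1.611, -0.001]
contact_force: [0.0, -1.4, 1.1]
grip_width: 0.156
grasp_force: 61.5
```

Contact: the force has risen by about 3 N. I release slowly, then go up.

Request:
drive_tool:
  moves: [0.25,0,0,0,0,0.4,0,0,0,0,0.6,0,0,0,0,1,0,0,0,0,1,0,0,0,0,1,0,0,0,0,1,0,0,0,0,1,0,0,0,0]

```text
time_s: 18.03
position: [0.3701, 0.2701, 0.0403]
ee_rot: [-2.697, -1.611, 0.0]
contact_force: [0.5, -0.1, -0.0]
grip_width: 0.999
grasp_force: 0.0
```

Request:
drive_tool:
  moves: [1,0,0,0.005,0,1,0,0,0.015,0,1,0,0,0.025,0,1,0,0,0.035,0,1,0,0,0.035,0,1,-0.005,0.02,0.03,0,1,-0.01,0.03,0.01,0,1,-0.01,0.03,0,0]

```text
time_s: 18.7
position: [0.3464, 0.352, 0.1996]
ee_rot: [-2.696, -1.606, -0.01]
contact_force: [0.8, 0.6, -1.2]
grip_width: 1.0
grasp_force: 0.0
```

Request:
drive_tool:
  moves: [1,-0.01,0.035,0,0,1,-0.01,0.035,0,0,1,-0.01,0.035,0,0,1,-0.01,0.035,0,0,1,-0.005,0.02,0,0,1,0,0,0,0]

```text
time_s: 19.2
position: [0.2967, 0.5145, 0.1949]
ee_rot: [-2.691, -1.619, 0.001]
contact_force: [0.3, -0.3, -0.6]
grip_width: 0.998
grasp_force: 0.0
```

```bash
python3 - <<'E'
from m import *
cv2.imwrite('pics/t7.png',cv2.resize(im[110:330,230:470],(654,600)))
def g(n,*a):
    q=sel(*a); print(n,len(q),[x.round(1) for x in circ(q)] if len(q) else '',q[:,2].mean() if len(q) else '')
g('pan',.57,.665,.202,.284,.069,.078); g('core',.59,.66,.21,.28,.095,.14); g('handle',.30,.44,.2,.33,.055,.08); g('forkplate',.28,.37,.13,.27,.001,.012)
g('brown',.43,.48,.49,.54,.05,.1);g('blue',.45,.49,.34,.385,.05,.1);g('yellow',.51,.57,.43,.48,.035,.065)
E
```

```text
yaw -117.9494356580042 [0.29672856 0.51454357 0.19488665] [ 0.3 -0.3 -0.6]
pan 548 [array([622.6, 243.3]), array([64.2, 64.7])] 0.07632976635908634
core 53 [array([624.7, 241. ]), array([14.8, 14. ])] 0.10246644562254704
handle 344 [array([367.2, 266.3]), array([57.1, 88.8])] 0.06581718584606464
forkplate 679 [array([324.3, 199.4]), array([ 88.3, 138. ])] 0.0031772055182293095
brown 155 [array([453.3, 513.9]), array([28.6, 25.8])] 0.06762892097893823
blue 146 [array([470.7, 363.6]), array([26.7, 26.7])] 0.05950190028758768
yellow 86 [array([540.4, 454.1]), array([21.1, 21.1])] 0.044455209800199104
```

View pics/t7.png

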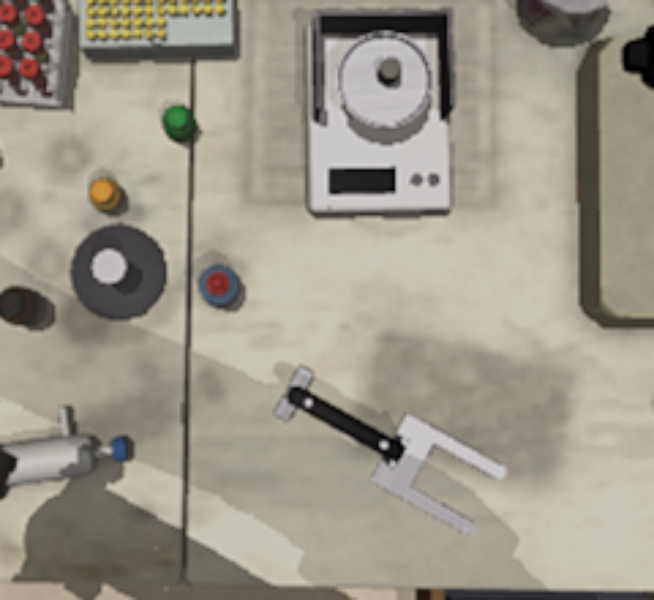

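The pan sits centred on the balance at (386,82) with the core standing at (389,68). The lifter stands level and clear at (345,425), and the three bottles haven't moved. I hand in.

```bash
python3 -c "from bench import *;print(hand_in())"
```

```text
the job is handed in; nothing more can be done
None
```

The job is done and handed in at about 19 s: the pan is within about 2 mm of centre on the balance post with the core still standing, the lifter stands level on the bench clear of everything, and the three bottles have not moved.

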